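Gauge a lamp-head stem, go and no-go, and fit it to its socket

TASK

Take the ultraviolet lamp head out of the teak block and check its stem in the gap gauge: lower the stem in front of the go jaws, push it straight through the go gap, and on until the no-go anvils stop it, pressing it against them gently but firmly (about 6 N) for a good second. Then lift it out and stand it fully home in the lamp socket, and let go; never press hard on the gauge (15 N or more would mark it), and leave the canister, chip cup and lens as they are.

Things in the scene. Friction and masses are not known exactly. Their poses are not given: they have to be found in the camera images.
- lamp_head (a point): Ultraviolet lamp head (loose, 0.1 to 0.25 kg): black round housing, 36 mm diameter, 34 mm high, with two thin aluminium bands, on a plain round steel stem 20 mm in diameter, 46 mm long, pointing down. This point: centre of the housing, on the axis, 63 mm above the stem's foot, 17 mm above the housing's underside; z up the axis. Starts upright in the teak block's bore, foot on its floor.
- lamp_foot (a point): Centre of the foot (lower end) of the lamp head's stem; z is the lamp's axis, upward.
- teak: Teak block, fixed: 62 x 62 mm, 36 mm high, with one vertical round bore 24 mm in diameter in the middle, 30 mm deep (its floor 6 mm above the counter). Origin: centre of its underside.
- socket: Lamp socket, fixed: black upright round tube, 54 mm outside diameter, 36 mm high, on an aluminium flange 80 mm wide and 6 mm thick; bore 24 mm in diameter, 30 mm deep, floor 6 mm above the counter. Fully home, the lamp's foot stands on that floor and its housing stays 16 mm above the rim. Origin: centre of its underside, on the bore's axis; z up.
- gauge: Gap gauge, fixed, symmetric about its x axis, along which the stem is pushed towards +x. Origin on the counter between go jaws and no-go anvils. Grey side rails 20 mm high at 35 to 49 mm either side, x = -48 to 87 mm, rear bridge x = 71 to 87 mm. No floor plate: bare counter under the gaps. All rigid; at the no-go press with about 6 N (3 N at least) for a second; 15 N or more marks it.
- go_gap (a point): Middle of the go gap at the jaws' tops, 28 mm behind (-x) the gauge's origin, 46 mm above the counter; axes as the gauge's. Two steel jaws 46 mm high, gap 22 mm, parallel from gauge x = -40 to -16 mm, rounded noses (8 mm radius) reaching to x = -48 mm. For a true gauging the stem's foot is below 35 mm over the counter (11 mm below the tops) and clear of the counter.
- pocket (a point): Middle of the open pocket (70 mm wide) between go jaws and no-go anvils, gauge x = 3 mm, 46 mm above the counter; axes as the gauge's. The no-go: two square steel anvils 46 mm high, gap 16 mm, front face clamped at an unmeasured place from gauge x = 20 to 42 mm; the stem (20 mm) is stopped with its axis 6 mm before that face.
- canister: Squat screw-top aluminium canister, loose bystander, 72 mm in diameter, 44 mm high. Origin: centre of its underside.
- chip_cup: Grey rubber chip cup, loose bystander, 68 mm in diameter, 50 mm high. Origin: centre of its underside.
- lens: Round brass-rimmed magnifying lens lying flat, loose bystander, 80 mm in diameter, 9 mm high. Origin: centre of its underside.
There are look-alikes about, which are no part of the job. Leave any blue or purple look-alike of the socket alone.

How it is judged:
On the way, in this order (a step that is already met when the one before it is completed fails the run):
1. the stem is lowered in front of the go jaws, its foot below 35 mm (z of lamp_foot in the frame of gauge below 0.035 m and x of lamp_foot in the frame of gauge between -0.12 and -0.053 m and y of lamp_foot in the frame of gauge between -0.02 and 0.02 m).
2. the stem is inside the go gap, its foot below 35 mm (z of lamp_foot in the frame of gauge below 0.035 m and x of lamp_foot in the frame of gauge between -0.036 and -0.02 m and y of lamp_foot in the frame of gauge between -0.004 and 0.004 m), for 0.05 s.
3. past the go gap, the stem is pressed against the no-go anvils with 3 N or more for 0.4 s (z of lamp_foot in the frame of gauge below 0.035 m and x of lamp_foot in the frame of gauge between 0.01 and 0.044 m and y of lamp_foot in the frame of gauge between -0.005 and 0.005 m and contact force between lamp and gauge above 3 N), for 0.4 s.
At the end, for the whole second after the job is handed in: The lamp head stands at rest and released in the lamp socket: foot within 3 mm of the socket's floor and 4 mm of its axis, tilted less than 0.17 rad (horizontal distance between lamp_foot and socket below 0.004 m and z of lamp_foot in the frame of socket between 0.003 and 0.009 m and angle between lamp_foot's own z axis and vertical below 0.17 rad and linear speed of lamp below 0.01 m/s and contact force between lamp and the fingers below 0.1 N); the robot touches nothing.
It fails at once if the lamp head presses on the gauge with 15 N or more (contact force between lamp and gauge above 15 N).
It fails at once if the robot itself presses on the gauge with 15 N or more (contact force between any of the fingers, the arm and gauge above 15 N).
It fails at once if the canister is moved more than 15 mm (distance of canister from where it was at the start of the episode above 0.015 m).
It fails at once if the chip cup is moved more than 15 mm (distance of chip_cup from where it was at the start of the episode above 0.015 m).
It fails at once if the lens is moved more than 15 mm (distance of lens from where it was at the start of the episode above 0.015 m).
It also fails if it takes over 67 s, if anything falls off the work surface, if the arm or the gripper's body presses on something with over 40 N, if the wrist force passes 120 N, or if a joint passes its speed limit or range.

ROBOT

A 6-joint arm with a two-finger parallel gripper is mounted at the origin on the work surface. World frame = base frame: x ahead of the robot, y to its left, z up, the work surface at z = 0. Lengths are in m, angles in rad, forces in N, time in s.
With the tool pointing down it reaches from about 0.25 to 0.85 m from the base axis. Payload 12.5 kg.
Tool frame: the origin (TCP) lies between the finger pads; the fingertips stand 25 mm ahead of it and the grasp point (between the pads) lies 6 mm ahead of it; z points along the fingers, y is the line along which they close (so a half turn about z gives the same grasp; the last joint's range is limited). The gripper opens to 93 mm and grips with 3 to 60 N. Pads are 15 mm wide; open, the fingers measure 128 mm over their backs; the gripper's body (75 mm by 188 mm) begins 65 mm behind the grasp point.
Start: joints at [-1.271, 0.351, 1.652, -0, 1.139, -0.085], TCP at [0.206, -0.51, 0.244] pointing down, gripper open.
Joint ranges: [-2.75, 2.75], [-0.79, 2.1], [0.01, 2.65], [-1.57, 4.71], [0.07, 3.14], [-2.87, 2.87]. Speed limits (rad/s): [2.22, 2.22, 2.79, 3.14, 3.14, 3.14].

INTERFACE

Orientations are given as a rotation vector (axis times angle).
In Python, from cell import manip gives the robot as it stands.
- The arm moves only by the tool send_rows, never from a script. Its argument "series" is a list that holds one entry, the list of rows, each a list of 7 numbers: the turn, a rotation vector about the tool's x, y, z in units of 6 degrees (1.0 is 6 degrees), then the shift along the tool's x, y, z in units of 25 mm (1.0 is 25 mm), then the finger opening in mm, from 0 to 93. In form: [[[wx, wy, wz, tx, ty, tz, grip], ...]]. A call has 1 to 12 rows; each row is the pose to reach, as a shift and turn from the pose commanded when the call began, along the tool's axes at that moment; what a row does not reach only later rows make up. A row lasts 1/12 s, in which the tool goes at most 41.7 mm and 7.16 degrees, less where a joint would pass 70% of its speed; a pose out of reach is approached as far as the arm can. A call with a gripper value outside its range is refused whole. The fingers move at their own pace and stop on an object; "newtons" is the grip in N (left out, the last holds). Time passes only in rows, so rows that repeat a pose let the fingers close. It gives the time, the measured TCP pose, the force, the opening and the grip force at its end, in the units of the state.
- manip.sense(): the state, without advancing time (a new reading comes with each control period).
- manip.camera(name): name is "scene" or "top" or "wrist"; returns the picture (420x560x3 uint8, blue, green, red); there is no depth.
- manip.calibration(name): a dict with "intrinsics" (3x3 intrinsics, pixels), "world_to_cam" (4x4, takes a point from world to camera coordinates). Camera axes: x right, y down, z forward; pixel columns grow to the right and rows downward; lengths in m; the calibration is good to about 2 mm. A picture is of the moment at which its call begins: read the wrist's pose just before it. calibration takes no time and is no camera call; for the wrist camera it gives the pose at the moment of the call.
- manip.hand_in(): hands the job in; it is judged then, once.
The state is a dict: "clock": time; "joint_pos": joint angles; "joint_velocities": joint speeds; "tau": joint torques, N m; "tool_pos": TCP position; "ee_rot": TCP orientation; "wrist_force": force on the tool from outside, world axes, zero at the start; "ft_torque": the same for the moment, N m; "finger_gap": opening from 0.0 (shut) to 1.0 (fully open); "finger_force": force on a finger pad.
Only numpy, scipy, OpenCV 4.12 (cv2) and the standard library are available. Lean on these libraries where they do the work, as an engineer would, in place of code of your own. Each camera call takes 0.05 s, during which the arm holds its last target. There are 200 camera calls.

## Working session

There is one attempt and no reset: what is moved stays moved. The work goes in short steps, Python scripts to look and compute and a tool call to move; the robot and the scene stay as the last step left them, time stands still between calls to the robot, and variables do not carry over. Pictures are saved under pics/ and viewed, at most 10 in all, crops included, and the job is handed in when it is done.

Besides the shell and the picture viewer there is one more tool, called after "Call:" as name([rows], argument=value, ...), one row to a line, values as JSON. send_rows: Moves the arm, as the interface text tells. Its arguments: {"type":"object","properties":{"series":{"type":"array","items":{"type":"array","items":{"type":"array","items":{"type":"number"}}}},"newtons":{"type":"number"}},"required":["series"]}

```bash
mkdir -p pics; python3 - <<'E'
from cell import manip
import cv2
print(manip.sense())
for n in("scene","top"):
    cv2.imwrite(f"pics/{n}0.png",manip.camera(n))
    c=manip.calibration(n);print(n,c)
E
```

```text
{'clock': 0.0, 'joint_pos': array([-1.27056889e+00,  3.51241611e-01,  1.65240968e+00,  1.35637069e-05,
        1.13907400e+00, -8.46056944e-02]), 'joint_velocities': array([ 0.00095265, -0.00018712,  0.00043906, -0.00111624, -0.00073219,
       -0.00033406]), 'tau': array([ 1.50792774e-03, -4.97324145e+01, -2.85255289e+01,  6.99910498e-02,
        2.56767590e-02, -1.30261255e-04]), 'tool_pos': array([ 0.20640628, -0.50947368,  0.24310394]), 'ee_rot': array([-3.08250961e+00, -6.00546875e-01,  1.72145305e-04]), 'wrist_force': array([-0.29493734,  0.1826726 ,  0.31083603]), 'ft_torque': array([0.02957464, 0.04210482, 0.03095442]), 'finger_force': 0.0, 'finger_gap': 0.998916519463051}
scene {'intrinsics': array([[445.61742821,   0.        , 280.50463694],
       [  0.        , 445.61742821, 210.53674537],
       [  0.        ,   0.        ,   1.        ]]), 'world_to_cam': array([[-0.20392806,  0.97895967,  0.00716359,  0.17023211],
       [ 0.80063253,  0.1709826 , -0.5742408 , -0.38664325],
       [-0.56338343, -0.11136841, -0.81865511,  1.37395611],
       [ 0.        ,  0.        ,  0.        ,  1.        ]])}
top {'intrinsics': array([[420.48307384,   0.        , 278.30272322],
       [  0.        , 420.48307384, 213.02052371],
       [  0.        ,   0.        ,   1.        ]]), 'world_to_cam': array([[ 0.01882932, -0.99976883, -0.01037952, -0.06801948],
       [-0.98955207, -0.01715071, -0.14315222,  0.53704019],
       [ 0.14294111,  0.01296654, -0.98964625,  0.95543171],
       [ 0.        ,  0.        ,  0.        ,  1.        ]])}
```

View pics/top0.png

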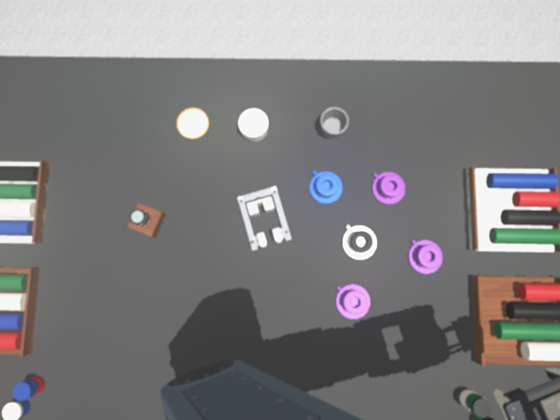

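View pics/scene0.png

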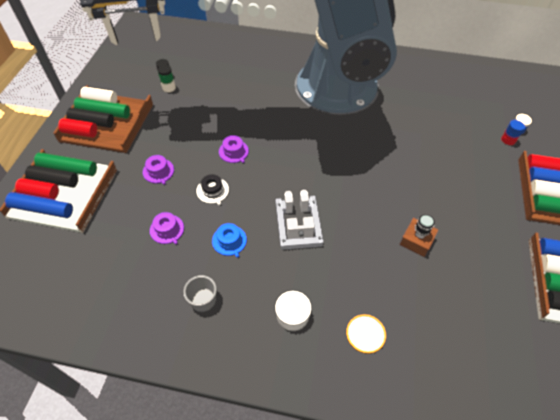

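Top view: the lamp (139,217) stands in the teak block (146,220). The gauge is near (264,218), bridge up and jaws below. The black socket on its aluminium flange is at (360,242). Socket look-alikes are blue (326,187) and purple (389,187), (425,257), (353,301). Possible lamp confusions are the bottles at (25,388) and (472,400), which don't match the description. I'll check this in a close crop.

```bash
python3 - <<'E'
import cv2,numpy as np
t=cv2.imread("pics/top0.png");s=cv2.imread("pics/scene0.png")
def c(i,x,y,w=33,h=37): return cv2.resize(i[y-h:y+h,x-w:x+w],(264,296),interpolation=cv2.INTER_CUBIC)
cv2.imwrite("pics/crop1.png",np.vstack([np.hstack([c(t,264,218),c(t,142,217),c(t,360,242)]),np.hstack([c(s,299,218),c(s,422,232),c(s,212,188)])]))
E
```

```text
(no output)
```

View pics/crop1.png

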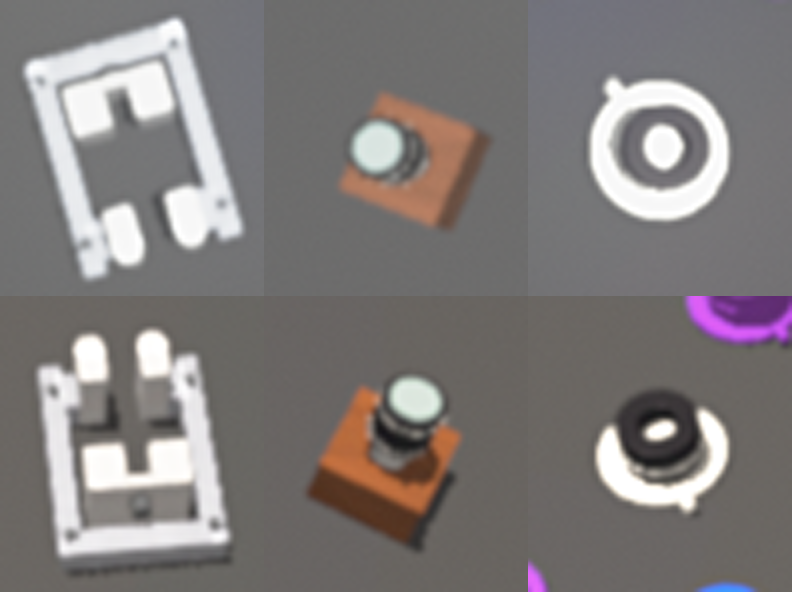

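The crop confirms the choices: a glass-topped black lamp head in the teak bore, a black tube socket on a bright flange, and the gauge with round-nosed jaws at the image bottom (gauge +x points up in the image). Next I'll measure from both views.

```bash
cat > h.py <<'E'
import cv2,numpy as np
from scipy.spatial.transform import Rotation as R
from cell import manip
def cast(cal,px,z):
    K,T=cal["intrinsics"],cal["world_to_cam"]
    d=np.c_[cv2.undistortPoints(np.float64(px).reshape(-1,1,2),K,None)[:,0],np.ones(len(np.reshape(px,(-1,2))))]@T[:3,:3]
    o=-T[:3,:3].T@T[:3,3]
    return o+d*((z-o[2])/d[:,2])[:,None]
def proj(cal,P):
    T=cal["world_to_cam"];return cv2.projectPoints(np.float64(P).reshape(-1,1,3),cv2.Rodrigues(T[:3,:3])[0],T[:3,3],cal["intrinsics"],None)[0][:,0]
def blobs(img,mask,x0,y0,x1,y1,amin=30,mode=cv2.RETR_EXTERNAL):
    m=np.zeros_like(mask);m[y0:y1,x0:x1]=mask[y0:y1,x0:x1]
    return [c for c in cv2.findContours(m,mode,cv2.CHAIN_APPROX_NONE)[0] if cv2.contourArea(c)>amin]
E
python3 - <<'E'
from h import *
for n,rl,rg,rs in (("top",(120,195,170,245),(230,180,298,256),(335,220,385,265)),("scene",(400,205,445,260),(268,182,330,255),(190,168,235,206))):
    im=cv2.imread(f"pics/{n}0.png");cal=manip.calibration(n);g=cv2.cvtColor(im,cv2.COLOR_BGR2GRAY)
    hsv=cv2.cvtColor(im,cv2.COLOR_BGR2HSV)
    print(n)
    for c in blobs(im,np.uint8((g>150)&(hsv[...,1]<60))*255,*rl):
        e=cv2.fitEllipse(c);print(" lamp",e,cast(cal,[e[0]],.086))
    for c in blobs(im,np.uint8((hsv[...,1]>110)&(hsv[...,0]<15))*255,*rl): print(" teak",cv2.contourArea(c))
    for c in blobs(im,np.uint8(g>150)*255,*rg):
        b=cv2.boxPoints(cv2.minAreaRect(c));print(" gauge",b.round(1).tolist(),cast(cal,b,.02).round(4).tolist())
    for c in blobs(im,np.uint8(g>150)*255,*rs):
        e=cv2.fitEllipse(cv2.convexHull(c));print(" flange",e,cast(cal,[e[0]],.006))
    for c in blobs(im,np.uint8(g<(115 if n=='top' else 60))*255,*rs,mode=cv2.RETR_CCOMP):
        e=cv2.fitEllipse(c);print(" tube",e,cast(cal,[e[0]],.036))
cal=manip.calibration("top")
q=np.array([(27,62),(180,20),(240,235),(90,278)])/4+[231,181]
p=cast(cal,q,.02);print(p,[np.linalg.norm(p[i]-p[i-1]) for i in range(4)],p.mean(0))
T=np.eye(4);T[:3,:3]=R.from_rotvec(manip.sense()["ee_rot"]).as_matrix();T[:3,3]=manip.sense()["tool_pos"]
print(T); w=manip.calibration("wrist");print(w["intrinsics"],w["world_to_cam"]@T)
E
```

```text
top
 lamp ((136.8998260498047, 216.171630859375), (11.625747680664062, 12.087900161743164), 36.25498962402344) [[0.51859115 0.25965092 0.086     ]]
 teak 234.5
 gauge [[235.60000610351562, 196.3000030517578], [276.0, 184.39999389648438], [292.0, 239.1999969482422], [251.60000610351562, 251.0]] [[0.5801, 0.0463, 0.02], [0.611, -0.051, 0.02], [0.4784, -0.0919, 0.02], [0.4485, 0.0037, 0.02]]
 flange ((358.6946105957031, 240.89578247070312), (34.5595703125, 39.595672607421875), 147.62530517578125) [[ 0.4782595  -0.25311086  0.006     ]]
 tube ((360.09808349609375, 240.66030883789062), (17.351749420166016, 20.707185745239258), 87.91738891601562) [[ 0.47644517 -0.25102177  0.036     ]]
 tube ((360.0564270019531, 241.22537231445312), (12.428983688354492, 14.421768188476562), 170.0061492919922) [[ 0.47511885 -0.25091258  0.036     ]]
scene
 lamp ((426.3933410644531, 220.21717834472656), (9.568224906921387, 12.097302436828613), 116.2982406616211) [[0.51536898 0.26191872 0.086     ]]
 teak 568.5
 gauge [[274.0, 191.60000610351562], [316.5, 186.8000030517578], [322.70001220703125, 242.0], [280.
[... 875 characters left out ...]
0.52833593 -0.02514047  0.02      ]
[[ 9.26870937e-01  3.75380027e-01 -3.17253379e-04  2.06374565e-01]
 [ 3.75380156e-01 -9.26870454e-01  9.48561669e-04 -5.09515206e-01]
 [ 6.20183221e-05 -9.98284866e-04 -9.99999500e-01  2.43168121e-01]
 [ 0.00000000e+00  0.00000000e+00  0.00000000e+00  1.00000000e+00]]
[[302.1548009    0.         276.58160258]
 [  0.         302.1548009  209.86426084]
 [  0.           0.           1.        ]] [[-1.40964151e-04  9.99999817e-01  5.88510702e-04  1.09315332e-04]
 [-9.58388388e-01  3.29022837e-05 -2.85467507e-01  3.61562684e-02]
 [-2.85467474e-01 -6.04262508e-04  9.58388207e-01  1.57472762e-01]
 [ 0.00000000e+00  0.00000000e+00  0.00000000e+00  1.00000000e+00]]
```

```bash
cat >> h.py <<'E'
def go(p,yaw_y=None):
    "shift/turn units from the measured pose to TCP p with tool y at world angle yaw_y (deg)"
    s=manip.sense();M=R.from_rotvec(s["ee_rot"]);m=M.as_matrix()
    out=[0,0,0]
    if yaw_y is not None:
        a=np.radians(yaw_y);y=np.array([np.cos(a),np.sin(a),0]);z=np.array([0,0,-1.]);t=R.from_matrix(np.c_[np.cross(y,z),y,z])
        out=(M.inv()*t).as_rotvec(degrees=True)/6
    print("t=%.2f"%s["clock"],"turn",np.round(out,2),"shift",np.round(m.T@(np.array(p)-s["tool_pos"])/.025,3))
E
python3 -c "
from h import *
go([.525,-.026,.22],17)"
```

```text
t=0.10 turn [-1.000e-02 -1.000e-02 -1.416e+01] shift [ 19.073 -13.141   0.941]
```

Call:
send_rows([
  [[0,0,-7.1,9.54,-6.57,0.5,93],[0,0,-14.16,19.07,-13.14,0.94,93],[0,0,-14.16,19.07,-13.14,0.94,93],[0,0,-14.16,19.07,-13.14,0.94,93],[0,0,-14.16,19.07,-13.14,0.94,93],[0,0,-14.16,19.07,-13.14,0.94,93],[0,0,-14.16,19.07,-13.14,0.94,93],[0,0,-14.16,19.07,-13.14,0.94,93],[0,0,-14.16,19.07,-13.14,0.94,93],[0,0,-14.16,19.07,-13.14,0.94,93],[0,0,-14.16,19.07,-13.14,0.94,93],[0,0,-14.16,19.07,-13.14,0.94,93]],
])

```text
clock: 1.1
tool_pos: [0.482, -0.0905, 0.2232]
ee_rot: [-1.86, -2.531, 0.0]
wrist_force: [0.6, -2.0, 0.4]
finger_gap: 0.998
finger_force: 0.0
```

```bash
python3 -c "
from h import *
go([.525,-.026,.20],17)"
```

```text
t=1.10 turn [-0.   -0.    0.06] shift [1.949 2.412 0.929]
```

Call:
send_rows([
  [[0,0,0,1.9,2.4,0.93,93],[0,0,0,1.9,2.4,0.93,93],[0,0,0,1.9,2.4,0.93,93],[0,0,0,1.9,2.4,0.93,93],[0,0,0,1.9,2.4,0.93,93],[0,0,0,1.9,2.4,0.93,93]],
])

```text
clock: 1.6
tool_pos: [0.5245, -0.0306, 0.2004]
ee_rot: [1.87, 2.524, -0.0]
wrist_force: [-0.3, 0.2, -0.1]
finger_gap: 1.0
finger_force: 0.0
```

```bash
python3 - <<'E'
from h import *
import pickle
go([.525,-.026,.20],17)
cal=manip.calibration("wrist");im=manip.camera("wrist");pickle.dump((cal,im),open("w1.pkl","wb"))
cv2.imwrite("pics/w1.png",im)
g=proj(cal,[[.5097,-.0308,0]]);print(g)
E
```

```text
t=1.60 turn [ 0.    0.   -0.01] shift [0.169 0.074 0.016]
[[264.24046152 188.26172326]]
```

View pics/w1.png

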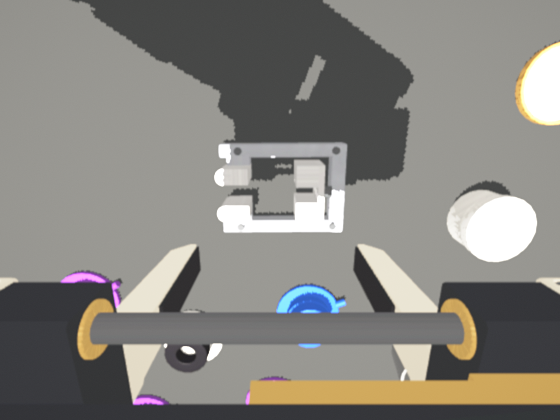

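The wrist view shows the gauge with jaws on the left (220–250 px) and bridge on the right (345 px), nearly axis-aligned. I'll enlarge it to measure its axis.

```bash
python3 - <<'E'
import cv2
im=cv2.imread("pics/w1.png")[133:241,210:354]
cv2.imwrite("pics/w1c.png",cv2.resize(im,None,fx=5.5,fy=5.5,interpolation=cv2.INTER_CUBIC))
E
```

```text
(no output)
```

View pics/w1c.png

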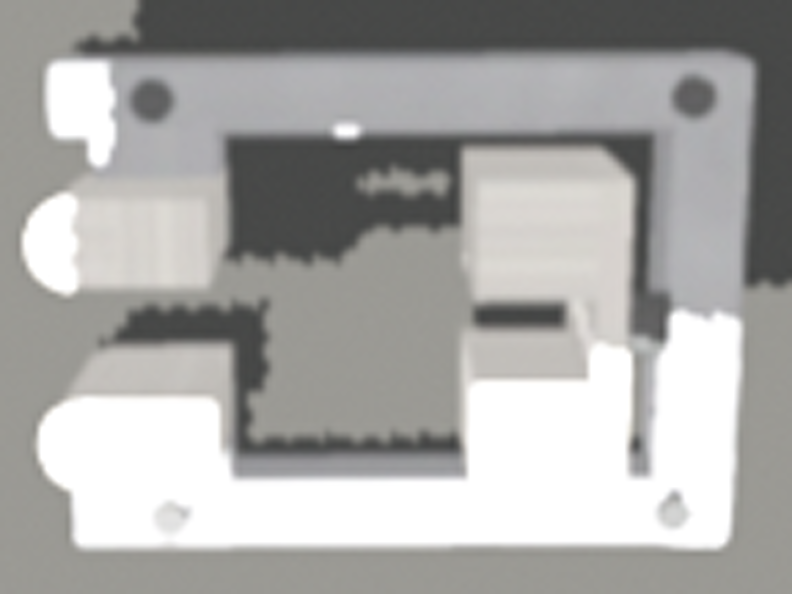

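The crop gives what I need: rail holes at (152,100), (693,96), (170,517), (673,513); go-gap top edges at v≈290 and 395; anvil front at u≈466.

```bash
python3 - <<'E'
from h import *
import pickle
cal,_=pickle.load(open("w1.pkl","rb"))
f=lambda q,z:cast(cal,np.array(q)/5.5+[210-.41,133-.41],z)[:,:2]
h=f([(152,100),(693,96),(170,517),(673,513)],.02)
c=f([(50,62),(752,57),(77,546),(730,544)],.02)
for q in(h,c):
    print(q.round(4).tolist(),"L",np.linalg.norm(q[1]-q[0]),np.linalg.norm(q[3]-q[2]),"W",np.linalg.norm(q[2]-q[0]),np.linalg.norm(q[3]-q[1]))
    d=(q[1]+q[3]-q[0]-q[2]);print(" yaw",np.degrees(np.arctan2(d[1],d[0])),"mid",q.mean(0))
e=f([(80,290),(210,289),(80,397),(215,396)],.046)
a=f([(472,302),(466,378)],.046)
d=(h[1]+h[3]-h[0]-h[2]);d/=np.linalg.norm(d);n=np.array([-d[1],d[0]]);
o=c.mean(0)-.0195*d;print("origin",o)
print("edges",(e-o)@n,(e-o)@d,"anvil",(a-o)@d,(a-o)@n,"holes",(h-o)@d,(h-o)@n)
E
```

```text
[[0.4709, 0.004], [0.5692, 0.0347], [0.4959, -0.0765], [0.5943, -0.0457]] L 0.10301173882247357 0.10308829912988306 W 0.08428185213089459 0.08421367649762283
 yaw 17.361757608079525 mid [ 0.53257095 -0.02086684]
[[0.4506, 0.0052], [0.5774, 0.0448], [0.4792, -0.0882], [0.6079, -0.0486]] L 0.13279530414716767 0.13456786738060209 W 0.09770120698534569 0.098283948889969
 yaw 17.203963454123464 mid [ 0.52876527 -0.02170006]
origin [ 0.51015369 -0.02751893]
edges [ 0.01055481  0.01055489 -0.00953114 -0.00953783] [-0.03932468 -0.0158166  -0.04047394 -0.01559401] anvil [0.03158618 0.03063235] [ 0.0077823 -0.0064713] holes [-0.02810127  0.07491046 -0.02818688  0.07490142] [ 0.04180053  0.04176646 -0.04248128 -0.04244721]
```

```bash
python3 -c "
from h import *
go([.517,.261,.24],17.36)"
```

```text
t=1.65 turn [ 0.    0.   -0.07] shift [11.25   3.109 -1.582]
```

Call:
send_rows([
  [[0,0,-0.07,11.25,3.11,-1.58,93],[0,0,-0.07,11.25,3.11,-1.58,93],[0,0,-0.07,11.25,3.11,-1.58,93],[0,0,-0.07,11.25,3.11,-1.58,93],[0,0,-0.07,11.25,3.11,-1.58,93],[0,0,-0.07,11.25,3.11,-1.58,93],[0,0,-0.07,11.25,3.11,-1.58,93],[0,0,-0.07,11.25,3.11,-1.58,93],[0,0,-0.07,11.25,3.11,-1.58,93],[0,0,-0.07,11.25,3.11,-1.58,93],[0,0,-0.07,11.25,3.11,-1.58,93],[0,0,-0.07,11.25,3.11,-1.58,93]],
])

```text
clock: 2.65
tool_pos: [0.5172, 0.2605, 0.2396]
ee_rot: [-1.862, -2.53, 0.0]
wrist_force: [0.1, 0.7, 0.1]
finger_gap: 0.999
finger_force: 0.0
```

```bash
python3 - <<'E'
from h import *
import pickle
cal=manip.calibration("wrist");im=manip.camera("wrist");pickle.dump((cal,im),open("w2.pkl","wb"))
p=proj(cal,[[.517,.261,.086]])[0].astype(int);print(p)
g=cv2.cvtColor(im,cv2.COLOR_BGR2GRAY);S=cv2.cvtColor(im,cv2.COLOR_BGR2HSV)[...,1]
x,y=p
for c in blobs(im,np.uint8((g>120)&(S<60))*255,x-30,y-30,x+30,y+30):
    e=cv2.fitEllipse(c);w=cast(cal,[e[0]],.086);print(e,w)
    go([w[0,0],w[0,1],.075],17.36)
cv2.imwrite("pics/w2.png",cv2.resize(im[y-50:y+50,x-60:x+60],None,fx=5,fy=5,interpolation=cv2.INTER_CUBIC))
E
```

```text
[276 201]
((275.9014892578125, 208.6779327392578), (49.651371002197266, 58.252506256103516), 80.74370574951172) [[0.5184447  0.25389145 0.086     ]]
t=2.70 turn [-0.    0.   -0.01] shift [-0.273 -0.031  6.583]
((249.7324676513672, 175.5567169189453), (8.74415397644043, 16.457500457763672), 29.972118377685547) [[0.48381783 0.27866142 0.086     ]]
t=2.70 turn [-0.    0.   -0.01] shift [ 1.085 -1.059  6.583]
```

View pics/w2.png

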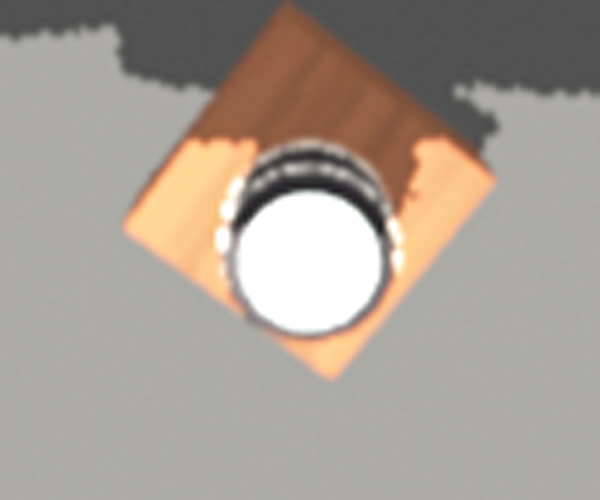

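The glass top's centre is at crop (309,262), which is pixel (277.4,203). The teak corners at crop (287,2), (497,180), (330,380), (122,228) give a check.

```bash
python3 - <<'E'
from h import *
import pickle
cal,im=pickle.load(open("w2.pkl","rb"))
f=lambda q,z:cast(cal,np.array(q)/5+[216-.4,151-.4],z)
w=f([(309,262)],.086)[0];t=f([(287,2),(497,180),(330,380),(122,228)],.036)
print(w,t.mean(0),[np.linalg.norm(t[i]-t[i-1]) for i in range(4)])
go([w[0],w[1],.075],17.36)
E
```

```text
[0.51811583 0.26004675 0.086     ] [0.51800289 0.26108007 0.036     ] [np.float64(0.06515549273399932), np.float64(0.06353331283998323), np.float64(0.06263241542214261), np.float64(0.061908274181485735)]
t=2.70 turn [-0.    0.   -0.01] shift [-0.034  0.029  6.583]
```

Call:
send_rows([
  [[0,0,0,-0.02,0.03,1.5,93],[0,0,0,-0.02,0.03,3,93],[0,0,0,-0.02,0.03,4.5,93],[0,0,0,-0.02,0.03,5.5,93],[0,0,0,-0.02,0.03,6.2,93],[0,0,0,-0.02,0.03,6.58,93],[0,0,0,-0.02,0.03,6.58,93],[0,0,0,-0.02,0.03,6.58,50],[0,0,0,-0.02,0.03,6.58,45],[0,0,0,-0.02,0.03,6.58,40],[0,0,0,-0.02,0.03,6.58,36],[0,0,0,-0.02,0.03,6.58,30]],
], newtons=35)

```text
clock: 3.7
tool_pos: [0.5181, 0.2619, 0.0758]
ee_rot: [1.859, 2.532, 0.002]
wrist_force: [0.1, 0.8, 0.3]
finger_gap: 0.695
finger_force: 0.0
```

Call:
send_rows([
  [[0,0,0,0,0,0,20],[0,0,0,0,0,0,20],[0,0,0,0,0,0,20],[0,0,0,0,0,0,20],[0,0,0,0,0,0,20],[0,0,0,0,0,0,20]],
], newtons=45)

```text
clock: 4.2
tool_pos: [0.5178, 0.2618, 0.0751]
ee_rot: [-1.859, -2.532, 0.0]
wrist_force: [0.7, -0.1, 0.4]
finger_gap: 0.381
finger_force: 45.0
```

Gripped: opening 35.4 mm, 45 N. Lifting, and checking the held lamp in the wrist view.

Call:
send_rows([
  [[0,0,0,0,0,-0.5,20],[0,0,0,0,0,-1.5,20],[0,0,0,0,0,-2.7,20],[0,0,0,0,0,-4,20],[0,0,0,0,0,-5,20],[0,0,0,0,0,-5,20],[0,0,0,0,0,-5,20],[0,0,0,0,0,-5,20]],
])

```text
clock: 4.87
tool_pos: [0.5173, 0.2616, 0.1996]
ee_rot: [-1.859, -2.532, 0.002]
wrist_force: [0.0, 0.6, -1.9]
finger_gap: 0.377
finger_force: 45.0
```

```bash
python3 - <<'E'
from h import *
import pickle
s=manip.sense();print(s["tool_pos"],s["wrist_force"])
cal=manip.calibration("wrist");im=manip.camera("wrist");pickle.dump((cal,im,s),open("w3.pkl","wb"))
go([.4289,-.0513,.2],17.36)
m=R.from_rotvec(s["ee_rot"]).as_matrix()
p=proj(cal,[s["tool_pos"]+m@[0,0,-.011]])[0].astype(int);x,y=p;print(p)
cv2.imwrite("pics/w3.png",cv2.resize(im[y-75:y+75,x-100:x+100],None,fx=4,fy=4,interpolation=cv2.INTER_CUBIC))
E
```

```text
[0.51729388 0.26156712 0.19955181] [ 0.02765396  0.63119524 -1.88490712]
t=4.92 turn [-0.02  0.    0.01] shift [-10.881  -7.115  -0.023]
[277 291]
```

View pics/w3.png

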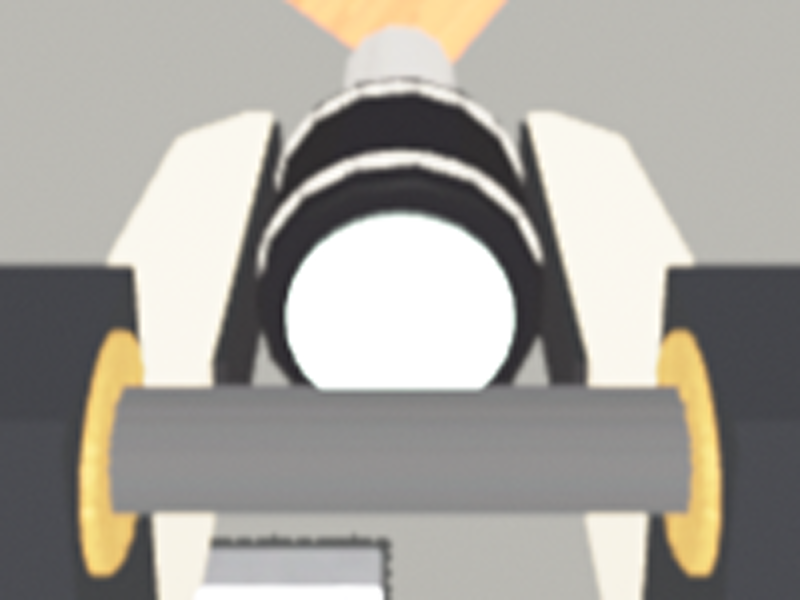

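The lamp is held upright between the fingers, its glass spanning u=285–517 with its far edge at v=212.

```bash
python3 - <<'E'
from h import *
import pickle
cal,im,s=pickle.load(open("w3.pkl","rb"))
f=lambda q,z:cast(cal,np.array(q)/4+[177-.375,216-.375],z)
m=R.from_rotvec(s["ee_rot"]).as_matrix()
L=(f([(285,315),(517,315),(401,212)],s["tool_pos"][2]+.011)-s["tool_pos"])@m*1000
print(L.round(2))
# foot disc leading edge
print(((f([(400,25),(345,85),(455,85)],s["tool_pos"][2]+.011-.08)-s["tool_pos"])@m*1000).round(2))
E
```

```text
[[ -1.7  -14.37 -10.98]
 [ -1.72  13.97 -11.02]
 [ 12.23  -0.2  -11.  ]]
[[  8.27  -0.17  69.  ]
 [ -3.51 -10.4   69.01]
 [ -3.52  10.06  68.99]]
```

```bash
python3 -c "
from h import *
go([.4287,-.0507,.2],17.36)"
```

```text
t=4.92 turn [-0.02  0.    0.01] shift [-10.856  -7.116  -0.023]
```

Call:
send_rows([
  [[0,0,0,-1,-0.65,0,20],[0,0,0,-2.2,-1.44,0,20],[0,0,0,-3.5,-2.3,0,20],[0,0,0,-4.8,-3.15,0,20],[0,0,0,-6.1,-4,0,20],[0,0,0,-7.4,-4.85,0,20],[0,0,0,-8.7,-5.7,0,20],[0,0,0,-9.9,-6.49,0,20],[0,0,0,-10.86,-7.12,0,20],[0,0,0,-10.86,-7.12,0,20],[0,0,0,-10.86,-7.12,0,20],[0,0,0,-10.86,-7.12,0,20]],
])

```text
clock: 5.92
tool_pos: [0.4291, -0.0501, 0.1995]
ee_rot: [-1.859, -2.531, 0.001]
wrist_force: [1.3, 0.1, -2.1]
finger_gap: 0.382
finger_force: 45.0
```

```bash
python3 -c "
from h import *
s=manip.sense();print(s['tool_pos'],s['wrist_force'])
go([.4287,-.0507,.091],17.36)"
```

```text
[ 0.42910978 -0.05011357  0.19948638] [ 1.30189369  0.11421734 -2.14017613]
t=5.92 turn [-0.01 -0.01  0.01] shift [-0.021 -0.018  4.339]
```

Call:
send_rows([
  [[0,0,0,0,0,0.8,20],[0,0,0,0,0,1.8,20],[0,0,0,0,0,2.8,20],[0,0,0,0,0,3.6,20],[0,0,0,0,0,4.1,20],[0,0,0,0,0,4.34,20],[0,0,0,0,0,4.34,20],[0,0,0,0,0,4.34,20],[0,0,0,0,0,4.34,20],[0,0,0,0,0,4.34,20]],
])

```text
clock: 6.75
tool_pos: [0.4298, -0.0505, 0.0924]
ee_rot: [1.858, 2.531, 0.001]
wrist_force: [-0.9, -0.1, -1.6]
finger_gap: 0.378
finger_force: 45.0
```

```bash
python3 - <<'E'
from h import *
import pickle
G=np.array([.5102,-.0275]);a=np.radians(17.36);d=np.array([np.cos(a),np.sin(a)]);n=np.array([-d[1],d[0]])
for i in range(3):
    s=manip.sense();m=R.from_rotvec(s["ee_rot"]).as_matrix()
    l=(s["tool_pos"]+m@[-.0018,-.0002,.069]);q=l[:2]-G
    print("foot gauge",(q@d).round(4),(q@n).round(4),l[2].round(4),"F",(s["wrist_force"][:2]@d).round(2),(s["wrist_force"][:2]@n).round(2))
    cal=manip.calibration("wrist");im=manip.camera("wrist")
pickle.dump((cal,im,s),open("w4.pkl","wb"))
p=proj(cal,[[*(G-.03*d),.046]])[0].astype(int);x,y=p;print(p)
c=im[max(0,y-90):y+60,x-100:x+100];print(max(0,y-90),x-100)
cv2.imwrite("pics/w4.png",cv2.resize(c,None,fx=4,fy=4,interpolation=cv2.INTER_CUBIC))
E
```

```text
foot gauge -0.0837 0.0002 0.0234 F -0.92 0.17
foot gauge -0.0838 0.0002 0.0233 F 0.45 0.02
foot gauge -0.0839 0.0002 0.0232 F -0.24 0.24
[357 247]
157 257
```

View pics/w4.png

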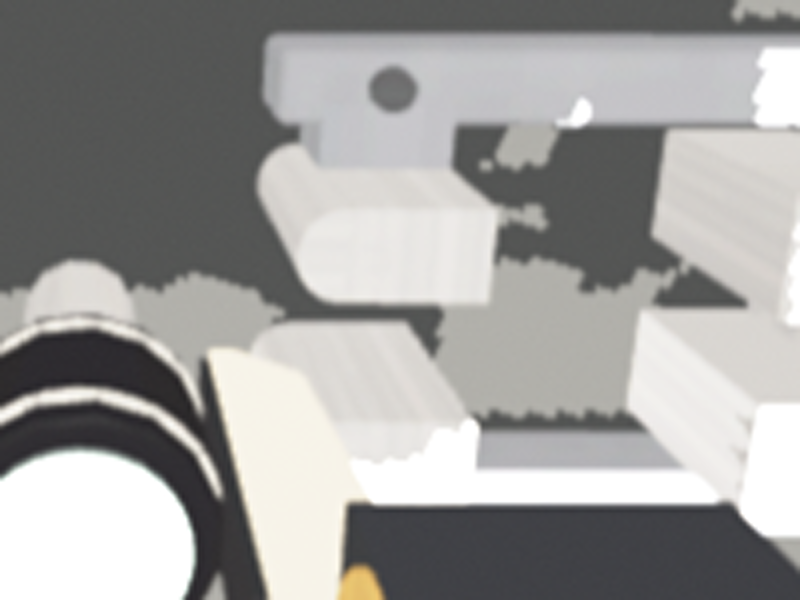

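```bash
python3 - <<'E'
from h import *
import pickle
cal,im,s=pickle.load(open("w4.pkl","rb"))
G=np.array([.5102,-.0275]);a=np.radians(17.36);d=np.array([np.cos(a),np.sin(a)]);n=np.array([-d[1],d[0]])
f=lambda q,z:[((p[:2]-G)@d*1000,(p[:2]-G)@n*1000) for p in cast(cal,np.array(q)/4+[257-.375,157-.375],z)]
print("upper",np.round(f([(340,302),(488,303)],.046),2),"lower",np.round(f([(345,425),(470,422)],.046),2),"hole",np.round(f([(393,90)],.02),2))
print("foot far edge",np.round(f([(80,261)],.0232),2),"sides",np.round(f([(26,310),(133,310)],.0232),2))
g=cv2.cvtColor(im,cv2.COLOR_BGR2GRAY)
for u in(350,355,360,365,370): print(u,g[225:270,u].tolist())
E
```

```text
upper [[-41.02  10.92]
 [-16.55  10.74]] lower [[-38.76 -11.45]
 [-17.49 -10.9 ]] hole [[-28.03  41.38]]
foot far edge [[-83.86  10.23]] sides [[-93.87   0.63]
 [-74.02   0.63]]
350 [232, 234, 234, 233, 233, 234, 230, 185, 117, 87, 83, 103, 165, 209, 221, 223, 221, 219, 217, 216, 216, 216, 216, 216, 216, 215, 214, 215, 214, 215, 215, 217, 217, 218, 218, 219, 220, 226, 231, 234, 234, 233, 233, 234, 233]
355 [233, 233, 233, 233, 233, 234, 232, 200, 136, 91, 83, 102, 161, 202, 216, 217, 218, 217, 218, 220, 221, 222, 222, 222, 221, 219, 217, 216, 215, 215, 216, 218, 217, 216, 215, 214, 215, 221, 227, 229, 229, 229, 229, 229, 229]
360 [230, 231, 231, 231, 231, 232, 230, 198, 136, 91, 84, 84, 86, 95, 118, 156, 193, 213, 217, 216, 214, 214, 214, 214, 215, 215, 216, 218, 220, 221, 221, 221, 220, 219, 216, 215, 216, 222, 228, 231, 231, 230, 230, 229, 230]
365 [231, 231, 231, 231, 232, 232, 230, 198, 136, 90, 82, 84, 83, 87, 99, 104, 93, 84, 86, 96, 116, 153, 187, 205, 211, 214, 214, 214, 212, 213, 213, 214, 215, 215, 215, 217, 221, 227, 231, 240, 252, 255, 255, 255, 255]
370 [232, 232, 232, 232, 232, 232, 230, 218, 194, 179, 175, 176, 176, 176, 175, 176, 176, 176, 176, 176, 176, 176, 175, 176, 177, 175, 176, 176, 181, 193, 205, 212, 214, 213, 213, 211, 213, 220, 227, 238, 255, 255, 255, 255, 255]
```

Two views agree that the gap's midline is at gauge y≈+0.1 mm. The lamp is at +0.2 mm, so I'll push along tool +y.

Call:
send_rows([
  [[0,0,0,0,0.3,0,20],[0,0,0,0,0.6,0,20],[0,0,0,0,0.9,0,20],[0,0,0,0,1.1,0,20],[0,0,0,0,1.2,0,20],[0,0,0,0,1.3,0,20],[0,0,0,0,1.4,0,20],[0,0,0,0,1.5,0,20],[0,0,0,0,1.6,0,20],[0,0,0,0,1.6,0,20]],
])

```text
clock: 7.73
tool_pos: [0.4679, -0.0385, 0.0916]
ee_rot: [1.859, 2.532, 0.0]
wrist_force: [-1.0, -0.3, -1.1]
finger_gap: 0.383
finger_force: 45.0
```

```bash
cat > st.py <<'E'
from h import *
G=np.array([.5102,-.0275]);a=np.radians(17.36);d=np.array([np.cos(a),np.sin(a)]);n=np.array([-d[1],d[0]])
s=manip.sense();m=R.from_rotvec(s["ee_rot"]).as_matrix()
l=(s["tool_pos"]+m@[-.0018,-.0002,.069]);q=l[:2]-G
print("t",s["clock"],"foot gauge",(q@d).round(4),(q@n).round(4),l[2].round(4),"F",(s["wrist_force"][:2]@d).round(2),(s["wrist_force"][:2]@n).round(2),s["ft_torque"].round(2),"yaw",np.degrees(np.arctan2(m[1,1],m[0,1])).round(2),"tilt",m[2,:2].round(4))
E
python3 st.py
```

```text
t 7.7333 foot gauge -0.0439 0.0003 0.0226 F -1.04 0.01 [-0.   -0.11  0.05] yaw 17.43 tilt [-0.0001  0.0003]
```

Call:
send_rows([
  [[0,0,0,0,0.1,0,20],[0,0,0,0,0.2,0,20],[0,0,0,0,0.3,0,20],[0,0,0,0,0.4,0,20],[0,0,0,0,0.5,0,20],[0,0,0,0,0.6,0,20],[0,0,0,0,0.7,0,20],[0,0,0,0,0.8,0,20],[0,0,0,0,0.8,0,20]],
])

```text
clock: 8.48
tool_pos: [0.487, -0.0325, 0.0916]
ee_rot: [1.859, 2.532, 0.0]
wrist_force: [0.2, 0.7, -2.3]
finger_gap: 0.383
finger_force: 45.0
```

```bash
python3 st.py
```

```text
t 8.4833 foot gauge -0.0238 0.0004 0.0226 F 0.41 0.56 [ 0.03 -0.11 -0.02] yaw 17.43 tilt [-0.0001  0.0003]
```

Call:
send_rows([
  [[0,0,0,0,0.12,0,20],[0,0,0,0,0.24,0,20],[0,0,0,0,0.36,0,20],[0,0,0,-0.01,0.5,0,20],[0,0,0,-0.01,0.65,0,20],[0,0,0,-0.01,0.8,0,20],[0,0,0,-0.01,0.95,0,20],[0,0,0,-0.01,1.1,0,20],[0,0,0,-0.01,1.25,0,20],[0,0,0,-0.01,1.35,0,20],[0,0,0,-0.01,1.45,0,20],[0,0,0,-0.01,1.45,0,20]],
])

```text
clock: 9.48
tool_pos: [0.5216, -0.0218, 0.0916]
ee_rot: [1.859, 2.532, 0.0]
wrist_force: [-0.1, -0.5, -1.0]
finger_gap: 0.381
finger_force: 45.0
```

```bash
python3 st.py
```

```text
t 9.4833 foot gauge 0.0124 0.0002 0.0226 F -0.28 -0.43 [-0.11 -0.07  0.02] yaw 17.44 tilt [-0.0001  0.0003]
```

Call:
send_rows([
  [[0,0,0,0,0.1,0,20],[0,0,0,0,0.2,0,20],[0,0,0,0,0.28,0,20],[0,0,0,0,0.32,0,20],[0,0,0,0,0.36,0,20],[0,0,0,0,0.38,0,20],[0,0,0,0,0.4,0,20],[0,0,0,0,0.4,0,20]],
])

```text
clock: 10.15
tool_pos: [0.5308, -0.019, 0.0916]
ee_rot: [1.859, 2.532, 0.0]
wrist_force: [0.3, 0.1, -1.5]
finger_gap: 0.38
finger_force: 45.0
```

```bash
python3 st.py
```

```text
t 10.15 foot gauge 0.022 0.0002 0.0226 F 0.33 -0.05 [-0.02 -0.13  0.03] yaw 17.42 tilt [-0.      0.0001]
```

Call:
send_rows([
  [[0,0,0,0,0.02,0,20],[0,0,0,0,0.04,0,20],[0,0,0,0,0.04,0,20]],
])

```text
clock: 10.4
tool_pos: [0.5318, -0.0187, 0.0916]
ee_rot: [1.859, 2.532, 0.0]
wrist_force: [-0.1, -0.7, -0.9]
finger_gap: 0.379
finger_force: 45.0
```

```bash
python3 st.py
```

```text
t 10.4 foot gauge 0.023 0.0002 0.0226 F -0.28 -0.63 [-0.03 -0.07  0.02] yaw 17.43 tilt [-0.      0.0001]
```

Call:
send_rows([
  [[0,0,0,0,0.02,0,20],[0,0,0,0,0.04,0,20],[0,0,0,0,0.04,0,20]],
])

```text
clock: 10.65
tool_pos: [0.5327, -0.0183, 0.0916]
ee_rot: [1.859, 2.532, 0.0]
wrist_force: [-0.4, 0.5, -1.1]
finger_gap: 0.378
finger_force: 45.0
```

Call:
send_rows([
  [[0,0,0,0,0.02,0,20],[0,0,0,0,0.03,0,20],[0,0,0,0,0.03,0,20]],
])

```text
clock: 10.9
tool_pos: [0.5334, -0.0181, 0.0916]
ee_rot: [-1.859, -2.532, -0.0]
wrist_force: [0.1, 0.1, -1.2]
finger_gap: 0.379
finger_force: 45.0
```

```bash
python3 st.py
```

```text
t 10.9 foot gauge 0.0248 0.0002 0.0226 F 0.12 0.06 [-0.09 -0.08  0.  ] yaw 17.43 tilt [0. 0.]
```

Call:
send_rows([
  [[0,0,0,0,0.01,0,20],[0,0,0,0,0.02,0,20],[0,0,0,0,0.02,0,20]],
])

```text
clock: 11.15
tool_pos: [0.5339, -0.018, 0.0916]
ee_rot: [-1.859, -2.532, 0.0]
wrist_force: [-0.3, 0.4, -1.7]
finger_gap: 0.383
finger_force: 45.0
```

Call:
send_rows([
  [[0,0,0,0,0.01,0,20],[0,0,0,0,0.02,0,20],[0,0,0,0,0.02,0,20]],
])

```text
clock: 11.4
tool_pos: [0.5342, -0.0179, 0.0915]
ee_rot: [-1.859, -2.532, 0.001]
wrist_force: [-1.5, -1.6, -0.9]
finger_gap: 0.375
finger_force: 45.0
```

```bash
python3 st.py
```

```text
t 11.4 foot gauge 0.0255 0.0002 0.0225 F -1.92 -1.07 [-0.18  0.15  0.02] yaw 17.43 tilt [ 0.0001 -0.0005]
```

Contact. Increasing gently.

Call:
send_rows([
  [[0,0,0,0,0.01,0,20],[0,0,0,0,0.01,0,20],[0,0,0,0,0.01,0,20],[0,0,0,0,0.01,0,20]],
])

```text
clock: 11.73
tool_pos: [0.5343, -0.0178, 0.0915]
ee_rot: [-1.859, -2.532, 0.001]
wrist_force: [-1.8, -1.5, -2.0]
finger_gap: 0.383
finger_force: 45.0
```

```bash
python3 st.py
```

```text
t 11.7333 foot gauge 0.0257 0.0003 0.0225 F -2.14 -0.9 [-0.34  0.41  0.04] yaw 17.43 tilt [ 0.0001 -0.0005]
```

Call:
send_rows([
  [[0,0,0,0,0.01,0,20],[0,0,0,0,0.01,0,20],[0,0,0,0,0.01,0,20]],
])

```text
clock: 11.98
tool_pos: [0.5345, -0.0177, 0.0915]
ee_rot: [-1.859, -2.532, 0.001]
wrist_force: [-4.2, -2.4, -1.2]
finger_gap: 0.382
finger_force: 45.0
```

```bash
python3 st.py
```

```text
t 11.9833 foot gauge 0.0259 0.0003 0.0225 F -4.71 -1.04 [-0.56  0.63  0.01] yaw 17.43 tilt [ 0.0001 -0.0007]
```

Call:
send_rows([
  [[0,0,0,0,0.008,0,20],[0,0,0,0,0.008,0,20],[0,0,0,0,0.008,0,20],[0,0,0,0,0.008,0,20]],
])

```text
clock: 12.32
tool_pos: [0.5346, -0.0177, 0.0915]
ee_rot: [-1.859, -2.532, 0.001]
wrist_force: [-5.1, -2.5, -1.6]
finger_gap: 0.382
finger_force: 45.0
```

```bash
python3 st.py
```

```text
t 12.3167 foot gauge 0.026 0.0003 0.0225 F -5.6 -0.85 [-0.67  0.83  0.04] yaw 17.43 tilt [ 0.0002 -0.0009]
```

Call:
send_rows([
  [[0,0,0,0,0,0,20],[0,0,0,0,0,0,20],[0,0,0,0,0,0,20],[0,0,0,0,0,0,20],[0,0,0,0,0,0,20]],
])

```text
clock: 12.73
tool_pos: [0.5346, -0.0177, 0.0915]
ee_rot: [-1.859, -2.532, 0.001]
wrist_force: [-4.4, -3.1, -0.3]
finger_gap: 0.384
finger_force: 45.0
```

```bash
python3 st.py
```

```text
t 12.7333 foot gauge 0.026 0.0003 0.0225 F -5.11 -1.62 [-0.61  0.84 -0.01] yaw 17.43 tilt [ 0.0002 -0.0009]
```

Call:
send_rows([
  [[0,0,0,0,0.002,0,20],[0,0,0,0,0.002,0,20],[0,0,0,0,0.002,0,20],[0,0,0,0,0.002,0,20],[0,0,0,0,0.002,0,20],[0,0,0,0,0.002,0,20],[0,0,0,0,0.002,0,20],[0,0,0,0,0.002,0,20],[0,0,0,0,0.002,0,20],[0,0,0,0,0.002,0,20],[0,0,0,0,0.002,0,20],[0,0,0,0,0.002,0,20]],
])

```text
clock: 13.73
tool_pos: [0.5347, -0.0177, 0.0915]
ee_rot: [-1.859, -2.532, 0.001]
wrist_force: [-4.7, -3.2, 0.3]
finger_gap: 0.382
finger_force: 45.0
```

```bash
python3 st.py
```

```text
t 13.7333 foot gauge 0.026 0.0003 0.0225 F -5.43 -1.62 [-0.62  0.89  0.05] yaw 17.43 tilt [ 0.0002 -0.001 ]
```

Held over 1.4 s at about 5.5 N. Backing off, then lifting out of the pocket.

Call:
send_rows([
  [[0,0,0,0,-0.2,0,20],[0,0,0,0,-0.5,0,20],[0,0,0,0,-0.8,0,20],[0,0,0,0,-0.8,0,20],[0,0,0,0,-0.8,0,20],[0,0,0,0,-0.8,-0.5,20],[0,0,0,0,-0.8,-1.5,20],[0,0,0,0,-0.8,-2.5,20],[0,0,0,0,-0.8,-3.5,20],[0,0,0,0,-0.8,-4.5,20],[0,0,0,0,-0.8,-4.5,20],[0,0,0,0,-0.8,-4.5,20]],
])

```text
clock: 14.73
tool_pos: [0.5166, -0.0236, 0.205]
ee_rot: [1.858, 2.53, 0.002]
wrist_force: [-0.9, -0.2, -1.4]
finger_gap: 0.379
finger_force: 45.0
```

```bash
python3 st.py; python3 -c "
from h import *
go([.478,-.16,.21])"
```

```text
t 14.7333 foot gauge 0.0073 -0.0001 0.136 F -0.88 0.06 [-0.04 -0.12 -0.03] yaw 17.43 tilt [-0.0011  0.0026]
t=14.73 turn [0 0 0] shift [-4.743 -3.107 -0.204]
```

```bash
python3 -c "
from h import *
go([.497,-.315,.205])"
```

```text
t=14.73 turn [0 0 0] shift [-10.886  -4.239  -0.   ]
```

Call:
send_rows([
  [[0,0,0,-1,-0.39,0,20],[0,0,0,-2.2,-0.86,0,20],[0,0,0,-3.6,-1.4,0,20],[0,0,0,-5,-1.95,0,20],[0,0,0,-6.4,-2.5,0,20],[0,0,0,-7.8,-3.04,0,20],[0,0,0,-9.2,-3.58,0,20],[0,0,0,-10.2,-3.97,0,20],[0,0,0,-10.88,-4.24,0,20],[0,0,0,-10.88,-4.24,0,20],[0,0,0,-10.88,-4.24,0,20],[0,0,0,-10.88,-4.24,0,20]],
])

```text
clock: 15.73
tool_pos: [0.496, -0.314, 0.2029]
ee_rot: [-1.858, -2.531, -0.0]
wrist_force: [0.1, -0.0, -1.1]
finger_gap: 0.378
finger_force: 45.0
```

```bash
python3 - <<'E'
from h import *
import pickle
s=manip.sense();print(s["tool_pos"],s["ee_rot"])
cal=manip.calibration("wrist");im=manip.camera("wrist");pickle.dump((cal,im,s),open("w5.pkl","wb"))
p=proj(cal,[[.477,-.251,.03]])[0].astype(int);x,y=p;y0=max(0,y-60);print(x-90,y0)
cv2.imwrite("pics/w5.png",cv2.resize(im[y0:y0+150,x-90:x+110],None,fx=4,fy=4,interpolation=cv2.INTER_CUBIC))
E
```

```text
[ 0.49603188 -0.31395074  0.20291283] [-1.85789772e+00 -2.53089670e+00 -3.89834920e-04]
187 74
```

View pics/w5.png

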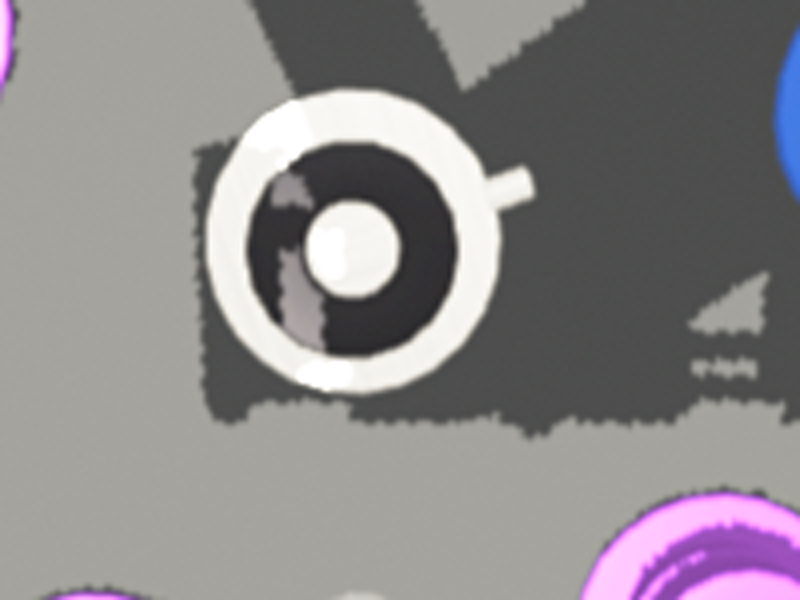

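The socket is clear of shadow trouble: flange centre at crop (353,241), tube rim (352.5,249), bore (353.5,248.5). The bore-to-tube ratio matches 24:54.

```bash
python3 - <<'E'
from h import *
import pickle
cal,im,s=pickle.load(open("w5.pkl","rb"))
f=lambda q,z:cast(cal,np.array(q)/4+[187-.375,74-.375],z)
print(f([(353,241),(206,241),(500,241)],.006),f([(352.5,249),(247,249),(458,249)],.036),f([(353.5,248.5)],.036))
b=f([(353.2,248.7)],.036)[0];m=R.from_rotvec(s["ee_rot"]).as_matrix()
t=b-m@[-.0018,-.0002,0];print(t);go([t[0],t[1],.205],17.4)
E
```

```text
[[ 0.47447793 -0.25204103  0.006     ]
 [ 0.43645046 -0.26397674  0.006     ]
 [ 0.51251278 -0.24010301  0.006     ]] [[ 0.47468392 -0.25265384  0.036     ]
 [ 0.44977078 -0.2604732   0.036     ]
 [ 0.49960053 -0.24483339  0.036     ]] [[ 0.47488421 -0.25246485  0.036     ]]
[ 0.47447917 -0.25075581  0.03600293]
t=15.78 turn [-0.01 -0.01  0.01] shift [ 2.664 -0.073 -0.066]
```

Call:
send_rows([
  [[0,0,0,0.8,-0.02,0,20],[0,0,0,1.8,-0.05,0,20],[0,0,0,2.4,-0.07,0,20],[0,0,0,2.66,-0.07,0,20],[0,0,0,2.66,-0.07,0,20],[0,0,0,2.66,-0.07,0.8,20],[0,0,0,2.66,-0.07,1.6,20],[0,0,0,2.66,-0.07,2.4,20],[0,0,0,2.66,-0.07,3,20],[0,0,0,2.66,-0.07,3.4,20],[0,0,0,2.66,-0.07,3.4,20],[0,0,0,2.66,-0.07,3.4,20]],
])

```text
clock: 16.78
tool_pos: [0.475, -0.2522, 0.1192]
ee_rot: [-1.859, -2.532, 0.0]
wrist_force: [0.7, 0.1, -0.9]
finger_gap: 0.378
finger_force: 45.0
```

```bash
python3 -c "
from h import *
s=manip.sense();print(s['tool_pos'],s['wrist_force'],s['ft_torque'])
go([.47448,-.25076,.075],17.4)"
```

```text
[ 0.47498901 -0.2522424   0.11918246] [ 0.67432659  0.14123033 -0.92867497] [-0.04455263 -0.12554445 -0.010508  ]
t=16.78 turn [-0. -0.  0.] shift [ 6.300e-02 -1.000e-03  1.767e+00]
```

Call:
send_rows([
  [[0,0,0,0.06,0,0,20],[0,0,0,0.06,0,0.2,20],[0,0,0,0.06,0,0.4,20],[0,0,0,0.06,0,0.6,20],[0,0,0,0.06,0,0.75,20],[0,0,0,0.06,0,0.9,20],[0,0,0,0.06,0,0.9,20]],
])

```text
clock: 17.37
tool_pos: [0.4742, -0.2506, 0.0959]
ee_rot: [-1.859, -2.532, 0.0]
wrist_force: [-0.2, -0.8, -2.6]
finger_gap: 0.382
finger_force: 45.0
```

```bash
python3 -c "
from h import *
s=manip.sense();print(s['tool_pos'],s['wrist_force'],s['ft_torque'])
go([.47448,-.25076,.075],17.4)"
```

```text
[ 0.47416674 -0.25056114  0.09588887] [-0.2238153  -0.8230165  -2.61754166] [-0.43047975 -0.20466192  0.00607205]
t=17.37 turn [-0. -0.  0.] shift [-0.011  0.01   0.836]
```

Call:
send_rows([
  [[0,0,0,0,0,0.15,20],[0,0,0,0,0,0.3,20],[0,0,0,0,0,0.45,20],[0,0,0,0,0,0.6,20],[0,0,0,0,0,0.7,20],[0,0,0,0,0,0.75,20],[0,0,0,0,0,0.8,20],[0,0,0,0,0,0.8,20]],
])

```text
clock: 18.03
tool_pos: [0.4743, -0.2506, 0.0764]
ee_rot: [1.859, 2.532, -0.0]
wrist_force: [0.7, -2.2, -3.4]
finger_gap: 0.384
finger_force: 45.0
```

```bash
python3 -c "
from h import *
s=manip.sense();print(s['tool_pos'],s['wrist_force'],s['ft_torque'])
go([.47448,-.25076,.075],17.4)"
```

```text
[ 0.47426667 -0.25056495  0.07643065] [ 0.72238241 -2.15398556 -3.3621682 ] [-0.51469742 -0.31934392 -0.02797108]
t=18.03 turn [0. 0. 0.] shift [-0.01   0.006  0.057]
```

Call:
send_rows([
  [[0,0,0,-0.03,0,0,20],[0,0,0,-0.04,0,0,20],[0,0,0,-0.04,0,0.03,20],[0,0,0,-0.04,0,0.06,20],[0,0,0,-0.04,0,0.06,20]],
])

```text
clock: 18.45
tool_pos: [0.4745, -0.2514, 0.0751]
ee_rot: [-1.859, -2.532, -0.0]
wrist_force: [-0.3, -0.6, -0.6]
finger_gap: 0.382
finger_force: 45.0
```

```bash
python3 -c "
from h import *
s=manip.sense();print(s['tool_pos'],s['wrist_force'],s['ft_torque'])"
```

```text
[ 0.47445189 -0.25137891  0.07509368] [-0.33454873 -0.60423088 -0.64034424] [ 0.02750295 -0.02314935 -0.01580507]
```

Side load is gone and the foot is at the floor. Releasing.

Call:
send_rows([
  [[0,0,0,0,0,0,40],[0,0,0,0,0,0,45],[0,0,0,0,0,0,52],[0,0,0,0,0,0,60],[0,0,0,0,0,0,64],[0,0,0,0,0,0,64],[0,0,0,0,0,-1,64],[0,0,0,0,0,-2.2,64],[0,0,0,0,0,-3.4,64],[0,0,0,0,0,-4.6,64],[0,0,0,0,0,-5.6,64],[0,0,0,0,0,-5.6,64]],
])

```text
clock: 19.45
tool_pos: [0.4762, -0.2525, 0.22]
ee_rot: [1.855, 2.526, 0.001]
wrist_force: [-0.2, 0.2, 1.0]
finger_gap: 0.688
finger_force: 0.0
```

```bash
python3 - <<'E'
from h import *
cal=manip.calibration("wrist");s=manip.sense();im=manip.camera("wrist");print(s["clock"],s["tool_pos"],s["wrist_force"],s["finger_force"])
p=proj(cal,[[.4748,-.2524,.086]])[0].astype(int);x,y=p;print(p,proj(cal,[[.4748,-.2524,.086],[.4748,-.2524,.036]]))
cv2.imwrite("pics/w6.png",cv2.resize(im[y-75:y+75,x-100:x+100],None,fx=4,fy=4,interpolation=cv2.INTER_CUBIC))
E
```

```text
19.45 [ 0.47618022 -0.25245225  0.21999217] [-0.20536438  0.15482799  1.00253475] 0.0
[274 206] [[274.60698259 206.55649165]
 [274.5887767  193.79656231]]
```

View pics/w6.png

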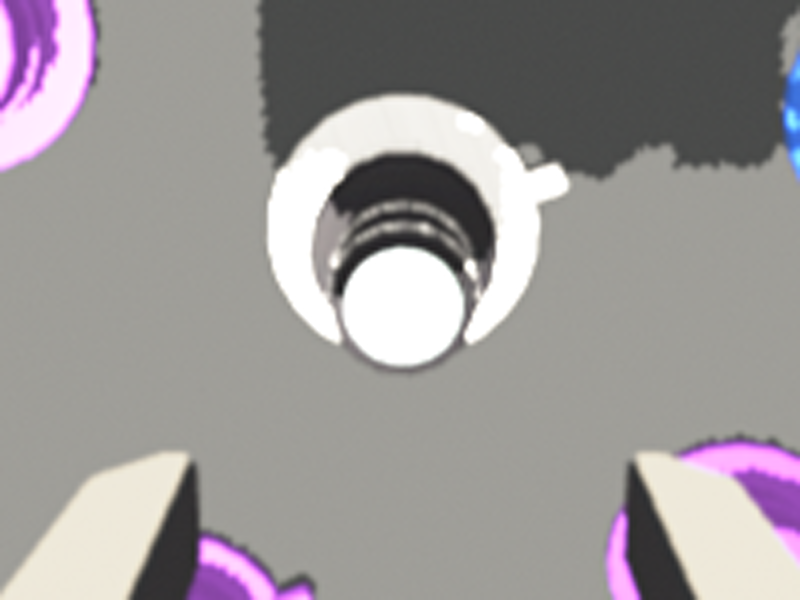

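The lamp stands upright in the socket. Its glass centre at pixel (274.5,207.1) matches the expected fully-home position (274.6,206.6), and the gripper is clear. Handing in.

Call:
send_rows([
  [[0,0,0,0,0,0,64],[0,0,0,0,0,0,64],[0,0,0,0,0,0,64]],
])

```text
clock: 19.75
tool_pos: [0.4741, -0.2512, 0.2138]
ee_rot: [-1.858, -2.531, 0.0]
wrist_force: [-0.8, 0.8, 0.1]
finger_gap: 0.689
finger_force: 0.0
```

```bash
python3 -c "
from cell import manip
print(manip.hand_in())"
```

```text
the job is handed in; nothing more can be done
None
```

The lamp head went through the go gap, was pressed on the no-go anvils at about 5.5 N for over a second, and now stands released in the lamp socket; I handed the job in at about 20 s, and no verdict was returned.

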